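# Put the tea-cup warmer back in service

### The arm

A 6-joint arm with a two-finger parallel gripper is mounted at the origin on the work surface. World frame = base frame: x ahead of the robot, y to its left, z up, the work surface at z = 0. Lengths are in m, angles in degrees, forces in N, time in s.
With the tool pointing down it reaches from about 0.325 to 0.85 m from the base axis. Payload 4.4 kg.
Tool frame: the origin (TCP) lies between the finger pads; the fingertips stand manip.tip_extent ahead of it and the grasp point (between the pads) lies 2 mm behind it (manip.tip_extent is the distance from the TCP to the fingertips, in m); z points along the fingers, y is the line along which they close (so a half turn about z gives the same grasp; the last joint's range is limited). The gripper opens to 94 mm and grips with 3 to 60 N. Pads are 16 mm wide; open, the fingers measure 119 mm over their backs; the gripper's body (75 mm by 177 mm) begins 78 mm behind the grasp point.
Start: joints at [-78.868, 11.837, 88.321, -0, 79.842, -8.623], TCP at [0.194, -0.541, 0.222] pointing down, gripper open.
Joint ranges: [-156.59, 156.59], [-49.26, 127.26], [12.9, 141.05], [-63.56, 243.56], [4.71, 150.69], [-161.64, 161.64]. Speed limits (degrees/s): [159.86, 159.86, 180, 180, 180, 180].

### API

Orientations are given as a 3x3 rotation matrix whose columns are the frame's x, y, z axes.
In Python, from plant import manip gives the robot as it stands. The module is installed in compiled form; this text tells all that it offers.
- The arm moves only by the tool play_rows, never from a script. Its argument "moves" is a list of rows, each an object with "translation": the shift along the tool's x, y, z in m, a list of three; "twist": the turn about the tool's z in degrees; "fingers": the finger opening in m, from 0 to 0.094. In form: [{"translation": [x, y, z], "twist": twist, "fingers": fingers}, ...]. A call has 1 to 12 rows; each row shifts and turns the commanded pose from where the row before left it, along the tool's axes as they then stand; what a row does not reach is not made up. A row lasts 1/10 s, in which the tool goes at most 50 mm and 8.59 degrees, less where a joint would pass 70% of its speed; a pose out of reach is approached as far as the arm can. A call with a gripper value outside its range is refused whole. The fingers move at their own pace and stop on an object; the grip force is fixed at half the most. Time passes only in rows, so rows that do not move let the fingers close. It gives the time, the measured TCP pose, the force, the opening and the grip force at its end, in the units of the state.
- manip.observe(): the state, without advancing time (a new reading comes with each control period).
- manip.camera(name): name is "scene" or "top" or "wrist"; returns a dict with "img" (384x512x3 uint8, blue, green, red), "range_z" (384x512 float32, m along the optical axis (not along the pixel's ray), 0 where there is no reading), "K" (3x3 intrinsics, pixels), "world_to_cam" (4x4, takes a point from world to camera coordinates); the wrist camera has in their place "tool_from_camera" (4x4, takes a point from camera to tool coordinates, whose origin is the TCP and whose axes are the flange's). Camera axes: x right, y down, z forward; pixel columns grow to the right and rows downward; lengths in m; the calibration is good to about 2 mm. A picture is of the moment at which its call begins: read the wrist's pose just before it.
- manip.job_done(): hands the job in; it is judged then, once.
Trained networks look in a picture, given as the dict that the camera call returned (one of the last four; its "shot" number tells which), for a name from the list of things; names that differ only in an ending like _2 or _b are one class to them, and where a whole thing is asked for, a point or a joint stands for the part that bears it (a point fixed in the world has none). Each returns a list of dicts, best first, with "p" (0 to 1); they miss things now and then, are a little off and sometimes report something else, mostly with a low value. They report only what shows in the picture. A call takes as long as a camera call. They do not tell look-alikes from the thing itself.
- manip.regions_of(thing, picture): "pixels" (384x512 bool, what is visible of it) and "extent" ([centre column, centre row, width, height] in pixels, round what is visible of it).
- manip.landmark_of(thing, picture): "xy" ([column, row] in pixels: a listed point, or the origin of a listed thing).
The state is a dict: "time_s": time; "q": joint angles; "joint_vel": joint speeds; "tau": joint torques, N m; "position": TCP position; "tool_rot": TCP orientation; "force": force on the tool from outside, world axes, zero at the start; "torque": the same for the moment, N m; "gripper_width": finger opening in m; "gripper_force": force on a finger pad.
Only numpy, scipy, OpenCV 4.12 (cv2) and the standard library are available. Lean on these libraries where they do the work, as an engineer would, in place of code of your own. Each camera call takes 0.05 s, during which the arm holds its last target. There are 200 camera calls.

### The job

Get the tea-cup warmer ready for use. Plug the loose grey timer block fully home into its socket; then, while the clear cover is still open, try the cover switch: press its roller lever down with the fingertips just until it clicks, hold it there for about a second without pushing on into its overtravel, and let it spring back. Stand all the porcelain cups upright on the warming plate and close the cover completely, leaving the teapot, glass pitcher and bamboo tong where they are.

Things in the scene. Friction and masses are not known exactly. Their poses are not given: they have to be found in the camera images.
- warmer: White cup warmer, fixed to the bench: 240 (own x) x 380 (own y) x 70 mm high. Origin: centre of its underside, at bench level. Own x away from the robot, y left, z up, turned a little. Left: recessed cup well; right: flat control deck (top 70 mm up) with the socket and a low dial; between them an open bay 45 mm wide with the roller-lever switch in its front half.
- well (a point): Centre of the steel warming plate, the floor of the cup well, 45 mm above the bench. Axes as the warmer. The plate measures 210 mm (x) by 170 mm (y), with a 25 mm high rim all round; two by two cups fit, e.g. at x = +-50, y = +-36 mm from this point with the fingers closing along x.
- socket (a point): Centre of the floor of the timer's socket, a rectangular hole in the deck, 49 mm (x) by 37 mm (y), 20 mm deep; its floor is 50 mm above the bench, its mouth 70 mm. Axes as the warmer.
- timer: Grey plug-in timer block, loose, standing upright: 46 (own x) x 34 (own y) x 76 mm tall plus a 5 mm dial on top, about 0.16 kg; its lowest 3 mm are stepped in 2 mm all round as a lead-in. Origin: centre of its underside. Fits the socket either way round, long side along the warmer's x, 1.5 mm play each side; home, its underside is on the socket floor.
- lever (a joint): Roller lever of the cover switch, rad; 0 = free, grows as the roller is pressed down. It clicks at 0.11 (roller 6.5 mm down); beyond 0.23 (13.5 mm down) is overtravel; hard stop 0.30. A spring returns it: 1.2 N on the roller starts it, 2.2 N at the click, 3.3 N at 0.23; the force rises evenly, with no jump at the click. The closed cover holds it at about 0.16.
- roller (a point): Centre of the lever's grey roller (12 mm diameter, 12 mm wide, axis along the warmer's y), which moves with the lever. Lever free, it is 74 mm above the bench and the roller's top, 6 mm higher, stands 10 mm proud of the rims beside it. The lever runs back from it along the warmer's x to its hinge 57 mm behind, 18 mm lower. Open above, 15 mm free to each side.
- cover (a joint): Hinge angle of the clear plastic cover of the cup well, rad: 0 = closed flat on the rims, 1.57 = upright, 1.95 = leaning back to its stop. Starts open, 1.65 to 1.9. The hinge is stiff: the cover stays wherever it is left and takes about 2 to 6 N at its free edge to move. The last few degrees of closing also press the switch lever.
- cover_hinge (a point): Middle of the cover's hinge line, along the warmer's x on the left rim, 70 mm above the bench. Axes turn with the cover (closed: as the warmer). The cover is a box open below: 240 mm along x, 214 mm from hinge to free edge along own -y, 66 mm deep along own z, walls 4 mm, 0.42 kg. Closed, its top is 136 mm up; open, its outer top face is turned left.
- cover_handle (a point): Middle of the steel bar handle on the cover's free edge: round, 10 mm diameter, 100 mm long along the hinge direction, 35 mm off the edge (249 mm from the hinge along own -y, 34 mm along own z). Cover open: on top, about 300 mm up; closed: 104 mm up, over the deck.
- teapot: Brown clay teapot with spout and handle, about 180 mm over both, 122 mm high, body 120 mm across; origin at the centre of its underside. Bystander: leave it alone.
- pitcher: Glass pitcher with a handle, 84 mm across, 110 mm high; origin at the centre of its underside. Bystander: leave it alone.
- tong: Bamboo tea tong, 180 mm long, lying flat, 12 mm high; origin at its middle, underneath. Bystander: leave it alone.
- cup1: White porcelain cup without handle, one of two to four alike (the others are absent), standing upright on the bench at the start: 60 mm outer diameter at the rim, 57 mm at the foot, 75 mm tall, wall 3.5 mm, about 0.16 kg. Origin: centre of its underside, z up.
- cup2: White porcelain cup without handle, one of two to four alike (the others are absent), standing upright on the bench at the start: 60 mm outer diameter at the rim, 57 mm at the foot, 75 mm tall, wall 3.5 mm, about 0.16 kg. Origin: centre of its underside, z up.
- cup3: White porcelain cup without handle, one of two to four alike (the others are absent), standing upright on the bench at the start: 60 mm outer diameter at the rim, 57 mm at the foot, 75 mm tall, wall 3.5 mm, about 0.16 kg. Origin: centre of its underside, z up.
- cup4: White porcelain cup without handle, one of two to four alike (the others are absent), standing upright on the bench at the start: 60 mm outer diameter at the rim, 57 mm at the foot, 75 mm tall, wall 3.5 mm, about 0.16 kg. Origin: centre of its underside, z up.
Things that resemble listed ones, but are neither listed nor needed, are in the scene too. Of the things that look like the timer, the smaller one is meant. What is shaped like the cup3 but green is not meant.

How it is judged (in metres and radians):
On the way, in this order (a step that is already met when the one before it is completed fails the run):
1. the timer block stands fully home in its socket (horizontal distance between timer and socket below 0.004 m and z of timer in the frame of warmer between 0.045 and 0.054 m and angle between timer's own z axis and vertical below 0.06 rad), for 0.3 s.
2. with the cover open, the switch lever is pressed past its click (0.11 rad) (value of joint lever above 0.11 rad and value of joint cover above 1 rad), for 0.3 s.
3. the lever has been let spring back, the cover still open (value of joint lever below 0.03 rad and value of joint cover above 1 rad), for 0.2 s.
At the end, for the whole second after the job is handed in: The timer block is upright in its socket, within 4 mm of the centre and of full depth; every cup present stands upright (within 0.08 rad) and at rest on the warming plate inside its rim; the cover is closed to within 0.03 rad and holds the switch lever past its click (all of step 1 and x of cup1 in the frame of well between -0.105 and 0.105 m and y of cup1 in the frame of well between -0.085 and 0.085 m and z of cup1 in the frame of well between -0.006 and 0.006 m and angle between each of cup1, cup2, cup3, cup4's own z axis and vertical below 0.08 rad and linear speed of each of cup1, cup2, cup3, cup4 below 0.02 m/s and x of cup2 in the frame of well between -0.105 and 0.105 m and y of cup2 in the frame of well between -0.085 and 0.085 m and z of cup2 in the frame of well between -0.006 and 0.006 m and x of cup3 in the frame of well between -0.105 and 0.105 m and y of cup3 in the frame of well between -0.085 and 0.085 m and z of cup3 in the frame of well between -0.006 and 0.006 m and x of cup4 in the frame of well between -0.105 and 0.105 m and y of cup4 in the frame of well between -0.085 and 0.085 m and z of cup4 in the frame of well between -0.006 and 0.006 m and value of joint cover below 0.03 rad and value of joint lever above 0.11 rad); the robot touches nothing.
It fails at once if the switch lever is pushed into its overtravel (over 0.23 rad) (value of joint lever above 0.23 rad).
It fails at once if teapot, pitcher or tong is moved by more than 20 mm or tipped (distance of any of teapot, pitcher, tong from where it was at the start of the episode above 0.02 m or angle between any of teapot, pitcher's own z axis and vertical above 0.3 rad).
Of cup1, cup2, cup3, cup4 only 2 to 4 are there at a start; the rules pass over those that are not, and their reading is None.
At some moment in a run one of cup1, cup2, cup3, cup4 may be knocked a few centimetres aside while the robot is not near it.
It also fails if it takes over 210 s, if anything falls off the work surface, if the arm or the gripper's body presses on something with over 40 N, if the wrist force passes 120 N, or if a joint passes its speed limit or range.

## Working session

There is one attempt and no reset: what is moved stays moved. The work goes in short steps, Python scripts to look and compute and a tool call to move; the robot and the scene stay as the last step left them, time stands still between calls to the robot, and variables do not carry over. Pictures are saved under pics/ and viewed, at most 14 in all, crops included, and the job is handed in when it is done.

Besides the shell and the picture viewer there is one more tool, called after "Call:" as name(argument=value, ...) on one line, values as JSON. play_rows: Moves the arm, as the interface text tells. Its arguments: {"type":"object","properties":{"moves":{"type":"array"}},"required":["moves"]}

```bash
mkdir -p pics; cat > h.py <<'E'
import numpy as np, cv2
from plant import manip
def pts(c):
    K=c["K"];Z=c["range_z"];v,u=np.mgrid[:384,:512]
    P=np.stack([(u-K[0,2])/K[0,0]*Z,(v-K[1,2])/K[1,1]*Z,Z],-1)
    if "world_to_cam" in c: T=np.linalg.inv(c["world_to_cam"])
    else:
        s=c["state"];W=np.eye(4);W[:3,:3]=np.array(s["tool_rot"]);W[:3,3]=s["position"];T=W@c["tool_from_camera"]
    Q=P@T[:3,:3].T+T[:3,3]; Q[Z<=0]=np.nan
    return Q
def cam(n):
    s=manip.observe();c=manip.camera(n);c["state"]=s;return c
E
python3 - <<'E'
from h import *
s=manip.observe();print(s, manip.tip_extent)
ims=[]
for n in ["scene","top"]:
    c=cam(n);cv2.imwrite(f"pics/{n}0.png",c["img"]);Q=pts(c);np.savez(n+"0.npz",Q=Q,img=c["img"],K=c["K"],T=c["world_to_cam"])
    for t in ["warmer","timer","cup1","cover","lever","teapot","pitcher","tong"]:
        for r in manip.regions_of(t,c)[:6]:
            m=r["pixels"];q=Q[m];print(n,t,round(r["p"],2),np.round(r["extent"]),np.round(np.nanmedian(q,0),3),np.round(np.nanmax(q[:,2]),3))
    for t in ["well","socket","timer","roller","cover_hinge","cover_handle","cup1","warmer"]:
        for r in manip.landmark_of(t,c)[:6]:
            x,y=map(int,r["xy"]);print(n,t,round(r["p"],2),x,y,np.round(Q[min(max(y,0),383),min(max(x,0),511)],3))
E
```

```text
{'time_s': 0.0, 'q': array([-7.88670977e+01,  1.18856926e+01,  8.84057075e+01,  9.76110670e-04,
        7.98426206e+01, -8.62187344e+00]), 'joint_vel': array([ 0.02601183,  0.1426874 ,  0.00226697, -0.04552325,  0.07051964,
        0.01932688]), 'tau': array([-1.17465137e-03, -3.70876908e+01, -2.81418657e+01,  6.94932765e-02,
        3.60888988e-02, -1.77624261e-04]), 'position': array([ 0.19419839, -0.5403748 ,  0.22126898]), 'tool_rot': array([[ 9.41148948e-01,  3.37991817e-01, -4.35192431e-04],
       [ 3.37991898e-01, -9.41146213e-01,  2.29832078e-03],
       [ 3.67233909e-04, -2.31015370e-03, -9.99997264e-01]]), 'force': array([-0.7875971 , -0.26360282,  0.44979162]), 'torque': array([0.06160322, 0.08669275, 0.01339586]), 'gripper_force': 0.0, 'gripper_width': 0.0941384828752351} 0.017
scene warmer 0.74 [294. 159. 165. 164.] [0.57  0.223 0.071] 0.306
scene timer 0.68 [157. 305.  36.  61.] [ 0.66  -0.458  0.087] 0.116
scene timer 0.58 [172. 268.  25.  36.] [ 0.584 -0.359  0.058] 0.109
scene cup1 0.76 [228. 254.  24.  34.] [ 0.649 -0.247  0.05 ] 0.078
scene cup1 0.69 [142. 252.  2
[... 1712 characters left out ...]
  29.  44.] [ 0.791 -0.152  0.059] 0.114
top pitcher 0.46 [359. 187.  20.  26.] [ 0.569 -0.349  0.074] 0.085
top well 0.86 169 190 [0.565 0.191 0.043]
top well 0.56 285 125 [ 0.777 -0.149  0.005]
top socket 0.96 242 173 [ 0.615 -0.019  0.051]
top socket 0.41 356 230 [ 0.456 -0.357  0.007]
top timer 0.64 383 171 [ 0.621 -0.423  0.069]
top timer 0.57 353 189 [ 0.57  -0.338  0.061]
top timer 0.38 169 192 [0.559 0.19  0.047]
top roller 0.42 204 223 [0.471 0.089 0.032]
top cover_hinge 0.71 128 191 [0.557 0.3   0.072]
top cover_handle 0.67 57 175 [0.557 0.389 0.301]
top cup1 0.67 316 168 [ 0.642 -0.243  0.004]
top cup1 0.59 357 230 [ 0.456 -0.361  0.004]
top warmer 0.64 206 197 [0.548 0.086 0.028]
```

```bash
python3 - <<'E'
import cv2
for n in ["scene","top"]:
    i=cv2.imread(f"pics/{n}0.png");cv2.imwrite(f"pics/{n}1.png",cv2.resize(i,(800,600),interpolation=cv2.INTER_CUBIC))
E
```

```text
(no output)
```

View pics/scene1.png

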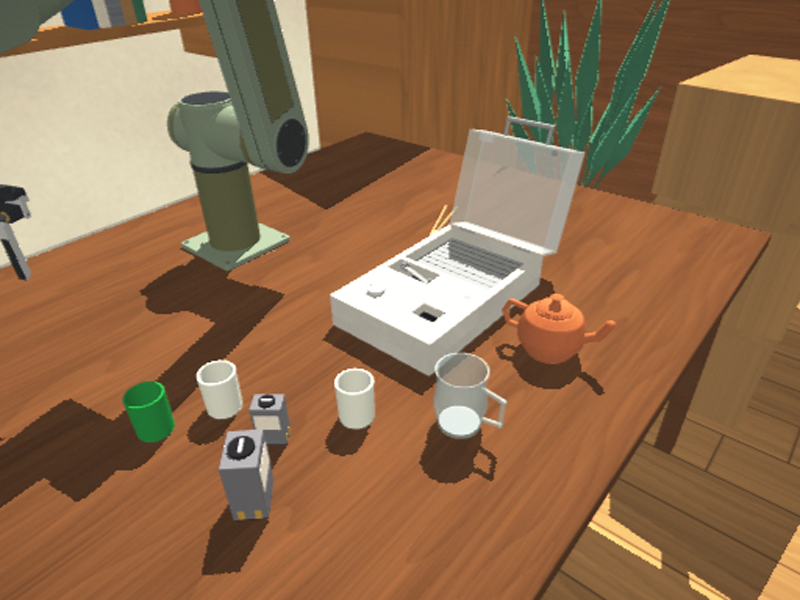

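View pics/top1.png

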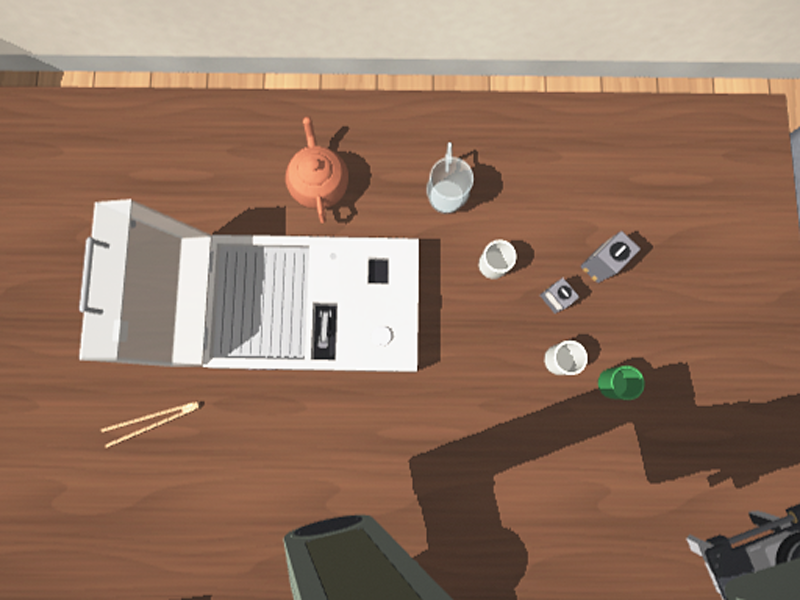

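The scene view shows the small timer near (268,415), two white cups (220,390) and (355,398), the green decoy (150,410) and the open cover. The top view agrees: warmer at (310,300), socket (378,270) and roller bay (325,330). Next I measure each one.

```bash
cat > m.py <<'E'
from h import *
from scipy.optimize import least_squares
for n in ["scene","top"]:
    d=np.load(n+"0.npz");Q=d["Q"];X,Y,Z=Q[...,0],Q[...,1],Q[...,2]
    def rect(m):
        q=Q[m][:,:2];r=cv2.minAreaRect((q*1000).astype(np.float32));return len(q),np.round(r[0],1),np.round(r[1],1),round(r[2],1)
    f=np.isfinite(Z)
    print(n,"bench",np.nanmedian(Z[f&(abs(X-.5)<.05)&(abs(Y+.2)<.03)]))
    w=f&(Z>.06)&(Z<.08)&(X>.38)&(X<.74)&(Y<.32)&(Y>-.12)
    m=(cv2.morphologyEx(w.astype(np.uint8),cv2.MORPH_OPEN,np.ones((3,3)))>0)
    print(" warmer",rect(m),np.nanmedian(Z[m]))
    t=f&(Z>.072)&(Z<.095)&(abs(X-.568)<.05)&(abs(Y+.349)<.05)
    print(" timer",rect(t),np.nanmedian(Z[t]))
    for c in [(.644,-.247),(.465,-.368)]:
        k=f&(Z>.066)&(Z<.085)&(np.hypot(X-c[0],Y-c[1])<.05)
        q=Q[k];r=least_squares(lambda p:np.hypot(q[:,0]-p[0],q[:,1]-p[1])-.0285,c,loss="soft_l1",f_scale=.002)
        print(" cup",len(q),np.round(r.x,4),r.cost, rect(k))
    so=f&(Z<.06)&(Z>.03)&(np.hypot(X-.612,Y+.018)<.04);print(" socket",rect(so),np.nanmedian(Z[so]))
    ro=f&(Z>.074)&(Z<.095)&(np.hypot(X-.47,Y-.085)<.05);print(" roller",rect(ro),np.nanmax(Z[ro]) if ro.any() else 0)
    h=f&(Z>.285)&(X>.4)&(Y>.3);print(" handle",rect(h),np.nanmedian(Z[h]),np.nanmax(Z[h]))
E
python3 m.py
```

```text
scene bench 0.0014633136349671005
 warmer (4026, array([574.9, 113.9]), array([412.1, 287.8]), 89.4) 0.0710980814720385
 timer (247, array([ 573.5, -353.6]), array([46.1, 37.7]), 37.4) 0.07732382649258318
 cup 211 [ 0.6417 -0.2404] 0.00016822648031265198 (211, array([ 641.4, -240.5]), array([58.6, 59.1]), 39.8)
 cup 210 [ 0.458 -0.362] 0.00017847409639932111 (210, array([ 457.4, -362.6]), array([57.2, 60. ]), 84.2)
 socket (81, array([606.1, -10. ]), array([26.3, 38.3]), 87.8) 0.05311559389379794
 roller (25, array([490.8,  88.1]), array([45.4, 19.6]), 58.5) 0.0831940764788408
 handle (1694, array([ 577.7, 1182.3]), array([1596.2,  366.3]), 89.6) 0.3290997284697951 0.43899835030003065
top bench 4.802962710681591e-05
 warmer (7029, array([571.7, 114.3]), array([411.8, 277.3]), 89.3) 0.0699302103669357
 timer (196, array([ 571.6, -355.4]), array([46.4, 34.3]), 38.2) 0.07704743324863295
 cup 107 [ 0.6387 -0.2403] 7.870640398781396e-05 (107, array([ 639.3, -240.6]), array([58.3, 58.2]), 67.9)
 cup 114 [ 0.4552 -0.3623] 8.287555266100092e-05 (114, array([ 455.1, -362.9]), array([55.6, 58.6]), 0.1)
 socket (208, array([614.3, -19.4]), array([46.2, 35. ]), 0.6) 0.05051295355098817
 roller (40, array([471.4,  72.8]), array([65.9, 74.5]), 88.0) 0.08231958126886041
 handle (262, array([556.2, 391.4]), array([ 14.2, 107.7]), 89.7) 0.3012671413246973 0.3064606666236064
```

```bash
cat >> h.py <<'E'
def mv(x,y,z,yaw=None):
    "tool-axes shift (mm) to a world TCP target, and twist (deg) to turn tool x to yaw"
    s=manip.observe();R=np.array(s["tool_rot"]);d=np.array([x,y,z])-s["position"]
    cy=np.degrees(np.arctan2(R[1,0],R[0,0]));print("shift mm",np.round(R.T@d*1000,1),"yaw",round(cy,2),"twist",None if yaw is None else round(cy-yaw,2))
E
python3 - <<'E'
from h import *
d=np.load("top0.npz");Q=d["Q"];X,Y,Z=Q[...,0],Q[...,1],Q[...,2]
def rect(m):
    q=Q[m][:,:2];r=cv2.minAreaRect((q*1000).astype(np.float32));return len(q),np.round(cv2.boxPoints(r)),r[2]
print(rect((Z>.1)&(Z<.13)&(np.hypot(X-.633,Y+.436)<.07)))
w=(Z>.066)&(Z<.074)&(X>.38)&(X<.74)&(Y<.12)&(Y>-.12)
for y in [-.05,.0,.05,.1]:
    k=w&(abs(Y-y)<.004);print(y,np.nanmin(X[k]),np.nanmax(X[k]))
for x in [.48,.55,.58,.66]:
    k=w&(abs(X-x)<.004);print(x,np.nanmin(Y[k]))
mv(.572,-.355,.222,38)
E
```

```text
(400, array([[ 601., -440.],
       [ 648., -488.],
       [ 682., -455.],
       [ 634., -407.]], dtype=float32), 44.64187240600586)
-0.05 0.4335664757457829 0.6713054220356971
0.0 0.4331033176199399 0.6696787480042241
0.05 0.432817131803479 0.6702875950893541
0.1 0.43520978191418713 0.6726460644741434
0.48 -0.08830144269807583
0.55 -0.09103295518763882
0.58 -0.09112616460941611
0.66 -0.09109862015701067
shift mm [418.4 -47.6   0.5] yaw 19.75 twist -18.25
```

Call:
play_rows(moves=[{"translation": [0.047, -0.005, 0], "twist": 0, "fingers": 0.06}, {"translation": [0.047, -0.005, 0], "twist": 0, "fingers": 0.06}, {"translation": [0.047, -0.005, 0], "twist": 0, "fingers": 0.06}, {"translation": [0.047, -0.005, 0], "twist": 0, "fingers": 0.06}, {"translation": [0.046, -0.005, 0], "twist": 0, "fingers": 0.06}, {"translation": [0.046, -0.005, 0], "twist": 0, "fingers": 0.06}, {"translation": [0.046, -0.005, 0], "twist": 0, "fingers": 0.06}, {"translation": [0.046, -0.006, 0], "twist": 0, "fingers": 0.06}, {"translation": [0.046, -0.006, 0], "twist": 0, "fingers": 0.06}, {"translation": [0, 0, 0], "twist": -8, "fingers": 0.06}, {"translation": [0, 0, 0], "twist": -8, "fingers": 0.06}, {"translation": [0, 0, 0], "twist": -2.2, "fingers": 0.06}])

```text
time_s: 2.9
position: [0.5724, -0.355, 0.222]
tool_rot: [[0.786, 0.619, -0.0], [0.619, -0.786, 0.0], [-0.0, -0.001, -1.0]]
force: [0.1, -0.3, -0.8]
gripper_width: 0.0601
gripper_force: 0.0
```

```bash
python3 - <<'E'
from h import *
c=cam("wrist");cv2.imwrite("pics/w1.png",c["img"]);Q=pts(c);X,Y,Z=Q[...,0],Q[...,1],Q[...,2]
print(c["state"]["position"],c["tool_from_camera"])
print("bench",np.nanmedian(Z[Z<.015]))
for lo,hi in [(.073,.079),(.07,.09)]:
    m=(Z>lo)&(Z<hi)&(np.hypot(X-.572,Y+.355)<.05)
    r=cv2.minAreaRect((Q[m][:,:2]*1000).astype(np.float32));print(m.sum(),r)
mv(.572,-.355,.05,38)
E
```

```text
[ 0.57241921 -0.35495817  0.22202837] [[-8.60210999e-04 -9.61855261e-01 -2.73557520e-01  7.96252604e-02]
 [ 9.99998752e-01 -4.64904603e-04 -1.50987985e-03 -1.84707259e-04]
 [ 1.32510773e-03 -2.73558477e-01  9.61854461e-01 -1.62300790e-01]
 [ 0.00000000e+00  0.00000000e+00  0.00000000e+00  1.00000000e+00]]
bench 0.00018664394943446183
1227 ((572.86328125, -354.68408203125), (46.38270950317383, 33.1124267578125), 39.18572998046875)
1573 ((572.8321533203125, -354.699462890625), (46.436458587646484, 33.199398040771484), 38.882877349853516)
shift mm [  0.   -0.2 172.1] yaw 38.16 twist 0.16
```

View pics/w1.png

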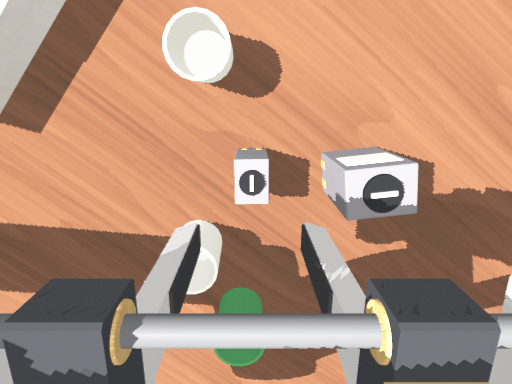

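The wrist view shows the small timer at (252,180), square to the fingers, with the larger block clear to its right at (370,185). I descend and grip.

Call:
play_rows(moves=[{"translation": [0, 0, 0.04], "twist": -0.8, "fingers": 0.05}, {"translation": [0, 0, 0.04], "twist": 0, "fingers": 0.05}, {"translation": [0, 0, 0.04], "twist": 0, "fingers": 0.05}, {"translation": [0, 0, 0.03], "twist": 0, "fingers": 0.05}, {"translation": [0, 0, 0.022], "twist": 0, "fingers": 0.05}, {"translation": [0, 0, 0], "twist": 0, "fingers": 0.05}, {"translation": [0, 0, 0], "twist": 0, "fingers": 0.025}, {"translation": [0, 0, 0], "twist": 0, "fingers": 0.025}, {"translation": [0, 0, 0], "twist": 0, "fingers": 0.025}, {"translation": [0, 0, 0], "twist": 0, "fingers": 0.025}, {"translation": [0, 0, 0], "twist": 0, "fingers": 0.025}])

```text
time_s: 4.05
position: [0.5732, -0.3568, 0.0529]
tool_rot: [[0.78, 0.626, 0.003], [0.626, -0.78, -0.003], [0.001, 0.004, -1.0]]
force: [0.7, -0.6, 5.7]
gripper_width: 0.0338
gripper_force: 30.0
```

```bash
python3 - <<'E'
from h import *
mv(.535,-.018,.20,-.5)
E
```

```text
shift mm [ 182.4 -287.5 -148.1] yaw 38.75 twist 39.25
```

Call:
play_rows(moves=[{"translation": [0, 0, -0.03], "twist": 0, "fingers": 0.025}, {"translation": [0, 0, -0.04], "twist": 0, "fingers": 0.025}, {"translation": [0, 0, -0.04], "twist": 0, "fingers": 0.025}, {"translation": [0, 0, -0.038], "twist": 0, "fingers": 0.025}, {"translation": [0.023, -0.036, 0], "twist": 0, "fingers": 0.025}, {"translation": [0.023, -0.036, 0], "twist": 0, "fingers": 0.025}, {"translation": [0.023, -0.036, 0], "twist": 0, "fingers": 0.025}, {"translation": [0.023, -0.036, 0], "twist": 0, "fingers": 0.025}, {"translation": [0.023, -0.036, 0], "twist": 0, "fingers": 0.025}, {"translation": [0.023, -0.036, 0], "twist": 0, "fingers": 0.025}, {"translation": [0.022, -0.036, 0], "twist": 0, "fingers": 0.025}, {"translation": [0.022, -0.036, 0], "twist": 0, "fingers": 0.025}])

```text
time_s: 5.25
position: [0.5325, -0.0154, 0.1981]
tool_rot: [[0.78, 0.626, -0.001], [0.626, -0.78, 0.0], [-0.0, -0.0, -1.0]]
force: [0.5, 0.1, -1.7]
gripper_width: 0.0338
gripper_force: 30.0
```

Call:
play_rows(moves=[{"translation": [0, 0, 0], "twist": 8, "fingers": 0.025}, {"translation": [0, 0, 0], "twist": 8, "fingers": 0.025}, {"translation": [0, 0, 0], "twist": 8, "fingers": 0.025}, {"translation": [0, 0, 0], "twist": 8, "fingers": 0.025}, {"translation": [0, 0, 0], "twist": 7.2, "fingers": 0.025}, {"translation": [0, 0, 0], "twist": 0, "fingers": 0.025}, {"translation": [0, 0, 0], "twist": 0, "fingers": 0.025}])

```text
time_s: 5.95
position: [0.5331, -0.017, 0.1982]
tool_rot: [[1.0, -0.005, -0.001], [-0.005, -1.0, 0.0], [-0.001, -0.0, -1.0]]
force: [-0.7, 0.8, -2.1]
gripper_width: 0.0341
gripper_force: 30.0
```

```bash
python3 - <<'E'
from h import *
c=cam("wrist");cv2.imwrite("pics/w2.png",c["img"]);Q=pts(c);X,Y,Z=Q[...,0],Q[...,1],Q[...,2]
print(c["state"]["position"],c["state"]["force"])
np.savez("w2.npz",Q=Q,img=c["img"])
m=(Z>.03)&(Z<.06)&(np.hypot(X-.614,Y+.019)<.05);r=cv2.minAreaRect((Q[m][:,:2]*1000).astype(np.float32));print("sock",m.sum(),r,np.nanmedian(Z[m]))
m=(Z>.065)&(Z<.075);print("deck z",np.nanmedian(Z[m]));
for t in ["socket","roller"]:
  for r in manip.landmark_of(t,c)[:2]: print(t,r, Q[int(r["xy"][1]),int(r["xy"][0])])
# straight edges of the deck
k=m&(Y<.04)
for x in np.arange(.5,.66,.02):
    q=k&(abs(X-x)<.003);print(round(x,2),np.round(np.nanmin(Y[q]),4) if q.any() else None)
# far edge
for y in np.arange(-.08,.04,.02):
    q=k&(abs(Y-y)<.003);print(round(y,2),np.round(np.nanmax(X[q]),4) if q.any() else None)
E
```

```text
[ 0.53313822 -0.01703891  0.19818822] [-0.73167359  0.7629016  -2.10217407]
sock 2402 ((612.9931640625, -18.982982635498047), (37.2750358581543, 49.285545349121094), 89.42803955078125) 0.05076387963697229
deck z 0.0701447326933009
socket {'xy': [253.6, 100.6], 'p': 0.93} [ 0.61035716 -0.01949094  0.05091011]
roller {'xy': [152.8, 243.5], 'p': 0.57} [0.48053838 0.07691792 0.07726123]
roller {'xy': [35.7, 160.7], 'p': 0.2} [0.55487582 0.1945529  0.04496722]
0.5 -0.0902
0.52 -0.0904
0.54 -0.0907
0.56 -0.0909
0.58 -0.091
0.6 -0.0911
0.62 -0.2271
0.64 -0.2142
0.66 -0.2269
-0.08 0.6718
-0.06 0.6728
-0.04 0.6726
-0.02 0.6728
0.0 0.6731
0.02 0.6731
```

View pics/w2.png

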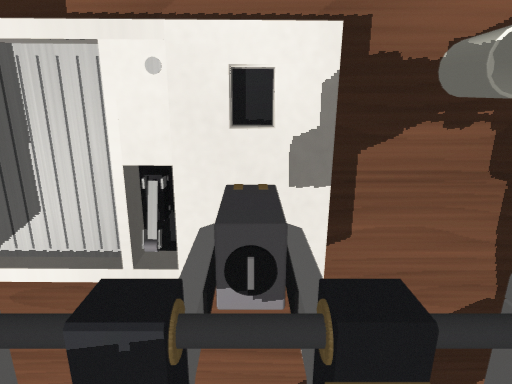

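The view shows the socket at (252,97), the bay and lever at (152,215), and the held timer's top near (250,270). Next I measure the timer in the hand.

```bash
python3 - <<'E'
from h import *
d=np.load("w2.npz");Q=d["Q"];X,Y,Z=Q[...,0],Q[...,1],Q[...,2]
v,u=np.mgrid[:384,:512]
box=(u>212)&(u<290)&(v>225)&(v<312)
print(np.nanpercentile(Z[box],[5,50,95]))
for dz in [(.215,.224),(.212,.230)]:
    m=box&(Z>dz[0])&(Z<dz[1]);r=cv2.minAreaRect((Q[m][:,:2]*1000).astype(np.float32));print(m.sum(),r)
# roller/lever
m=(Z>.06)&(abs(X-.5)<.06)&(abs(Y-.077)<.012)
for x in np.arange(.455,.56,.006):
    k=m&(abs(X-x)<.003)
    if k.any(): print(round(x,3),np.round(np.nanmax(Z[k]),4),np.round([np.nanmin(Y[k]),np.nanmax(Y[k])],4))
mv(.613,-.019,.20,-.57)
E
```

```text
[0.20370642 0.22189815 0.22587934]
4260 ((533.8660278320312, -16.97372817993164), (45.51297378540039, 37.07598114013672), 0.07505946606397629)
6139 ((533.8660888671875, -16.982921600341797), (45.51297378540039, 37.54138946533203), 0.07505946606397629)
0.473 0.0805 [0.0694 0.0843]
0.479 0.0814 [0.0692 0.0876]
0.485 0.0786 [0.0697 0.0859]
0.491 0.0758 [0.0696 0.0856]
0.497 0.0707 [0.0733 0.0822]
0.503 0.0686 [0.0731 0.0819]
0.509 0.0671 [0.0732 0.082 ]
0.515 0.0656 [0.0732 0.0818]
0.521 0.063 [0.0731 0.082 ]
0.527 0.0614 [0.0678 0.0814]
0.533 0.0608 [0.0682 0.0682]
0.539 0.0607 [0.0672 0.0682]
0.557 0.0718 [0.0651 0.0889]
shift mm [79.7  1.4 -1.7] yaw -0.37 twist 0.2
```

Call:
play_rows(moves=[{"translation": [0.027, 0.0005, 0], "twist": 0.2, "fingers": 0.025}, {"translation": [0.026, 0.0005, 0], "twist": 0, "fingers": 0.025}, {"translation": [0.026, 0.0005, 0], "twist": 0, "fingers": 0.025}, {"translation": [0, 0, 0.02], "twist": 0, "fingers": 0.025}, {"translation": [0, 0, 0.02], "twist": 0, "fingers": 0.025}, {"translation": [0, 0, 0.02], "twist": 0, "fingers": 0.025}, {"translation": [0, 0, 0], "twist": 0, "fingers": 0.025}, {"translation": [0, 0, 0], "twist": 0, "fingers": 0.025}])

```text
time_s: 6.9
position: [0.6123, -0.0194, 0.1382]
tool_rot: [[1.0, -0.011, -0.001], [-0.011, -1.0, 0.0], [-0.001, -0.0, -1.0]]
force: [0.1, 0.3, -2.1]
gripper_width: 0.0341
gripper_force: 30.0
```

```bash
python3 - <<'E'
from h import *
mv(.6123,-.019,.127,-.57)
E
```

```text
shift mm [ 0.  -0.4 11.2] yaw -0.62 twist -0.05
```

Call:
play_rows(moves=[{"translation": [0, -0.0004, 0.008], "twist": 0, "fingers": 0.025}, {"translation": [0, 0, 0.006], "twist": 0, "fingers": 0.025}, {"translation": [0, 0, 0.003], "twist": 0, "fingers": 0.025}, {"translation": [0, 0, 0.003], "twist": 0, "fingers": 0.025}, {"translation": [0, 0, 0.003], "twist": 0, "fingers": 0.025}, {"translation": [0, 0, 0], "twist": 0, "fingers": 0.025}])

```text
time_s: 7.5
position: [0.6121, -0.019, 0.1149]
tool_rot: [[1.0, -0.011, -0.001], [-0.011, -1.0, 0.0], [-0.001, -0.0, -1.0]]
force: [-0.1, 0.5, -1.9]
gripper_width: 0.0337
gripper_force: 30.0
```

Call:
play_rows(moves=[{"translation": [0, 0, 0.004], "twist": 0, "fingers": 0.025}, {"translation": [0, 0, 0.003], "twist": 0, "fingers": 0.025}, {"translation": [0, 0, 0.003], "twist": 0, "fingers": 0.025}, {"translation": [0, 0, 0.002], "twist": 0, "fingers": 0.025}, {"translation": [0, 0, 0.002], "twist": 0, "fingers": 0.025}, {"translation": [0, 0, 0], "twist": 0, "fingers": 0.025}])

```text
time_s: 8.1
position: [0.6124, -0.019, 0.1029]
tool_rot: [[1.0, -0.011, -0.0], [-0.011, -1.0, -0.0], [-0.0, 0.0, -1.0]]
force: [-3.1, 0.6, 5.8]
gripper_width: 0.0334
gripper_force: 30.0
```

Call:
play_rows(moves=[{"translation": [0, 0, 0.002], "twist": 0, "fingers": 0.025}, {"translation": [0, 0, 0.001], "twist": 0, "fingers": 0.025}, {"translation": [0, 0, 0], "twist": 0, "fingers": 0.025}, {"translation": [0, 0, 0], "twist": 0, "fingers": 0.05}, {"translation": [0, 0, 0], "twist": 0, "fingers": 0.05}, {"translation": [0, 0, 0], "twist": 0, "fingers": 0.05}, {"translation": [0, 0, -0.02], "twist": 0, "fingers": 0.05}, {"translation": [0, 0, -0.04], "twist": 0, "fingers": 0.05}, {"translation": [0, 0, -0.04], "twist": 0, "fingers": 0.05}, {"translation": [-0.045, 0, 0], "twist": 0, "fingers": 0.0}, {"translation": [-0.045, -0.04, 0], "twist": 0, "fingers": 0.0}, {"translation": [0, 0, 0], "twist": 0, "fingers": 0.0}])

```text
time_s: 9.3
position: [0.5247, 0.018, 0.1962]
tool_rot: [[1.0, -0.009, -0.007], [-0.009, -1.0, 0.002], [-0.007, -0.002, -1.0]]
force: [-0.3, -0.7, 0.2]
gripper_width: 0.0294
gripper_force: 0.0
```

```bash
python3 - <<'E'
from h import *
c=cam("wrist");cv2.imwrite("pics/w3.png",c["img"]);Q=pts(c);X,Y,Z=Q[...,0],Q[...,1],Q[...,2]
print(c["state"]["position"],c["state"]["force"],c["state"]["gripper_width"])
m=(Z>.110)&(Z<.14)&(np.hypot(X-.613,Y+.019)<.05);r=cv2.minAreaRect((Q[m][:,:2]*1000).astype(np.float32));print("timer",m.sum(),r,np.nanmedian(Z[m]),np.nanmax(Z[m]))
for t in ["roller"]:
  for r in manip.landmark_of(t,c)[:2]: print(t,r, Q[int(r["xy"][1]),int(r["xy"][0])])
m=(Z>.06)&(abs(X-.485)<.03)&(abs(Y-.077)<.016)
for x in np.arange(.465,.5,.003):
    k=m&(abs(X-x)<.0015)
    if k.any(): print(round(x,3),np.round(np.nanmax(Z[k]),4),np.round([np.nanmin(Y[k]),np.nanmax(Y[k])],4))
mv(.477,.077,.12,-.57)
E
```

```text
[0.52467124 0.01801186 0.19624672] [-0.25894731 -0.71743374  0.17262496] 0.029368813622094748
timer 3708 ((613.155029296875, -18.533523559570312), (34.57524871826172, 46.10680389404297), 89.56346130371094) 0.12634619125983998 0.1325840632557586
roller {'xy': [188.6, 235.7], 'p': 0.67} [0.48071845 0.07722025 0.07850152]
0.471 0.0784 [0.0724 0.0835]
0.474 0.0804 [0.0702 0.0863]
0.477 0.0813 [0.0695 0.0861]
0.48 0.0807 [0.0695 0.0861]
0.483 0.0789 [0.07   0.0858]
0.486 0.0764 [0.07   0.0862]
0.489 0.0756 [0.0699 0.0861]
0.492 0.0748 [0.0699 0.0861]
0.495 0.0711 [0.0734 0.0819]
0.498 0.0705 [0.0734 0.0819]
shift mm [-53.5 -60.9  78.1] yaw -0.58 twist -0.01
```

View pics/w3.png

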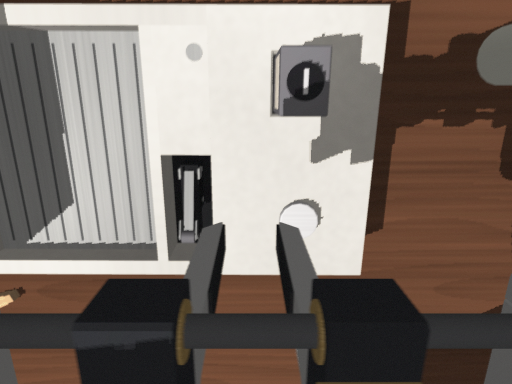

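The timer is home: its top reads 126 mm and its centre is within 1 mm of the socket's. The roller is at (188,236). I press it in small steps, fingers closed.

Call:
play_rows(moves=[{"translation": [-0.027, -0.031, 0], "twist": 0, "fingers": 0.0}, {"translation": [-0.0265, -0.0305, 0], "twist": 0, "fingers": 0.0}, {"translation": [0, 0, 0.04], "twist": 0, "fingers": 0.0}, {"translation": [0, 0, 0.04], "twist": 0, "fingers": 0.0}, {"translation": [0, 0, 0], "twist": 0, "fingers": 0.0}, {"translation": [0, 0, 0], "twist": 0, "fingers": 0.0}, {"translation": [0, 0, 0], "twist": 0, "fingers": 0.0}])

```text
time_s: 10.1
position: [0.4803, 0.0768, 0.1205]
tool_rot: [[1.0, -0.012, 0.004], [-0.012, -1.0, -0.0], [0.004, 0.0, -1.0]]
force: [0.4, 0.5, 0.8]
gripper_width: 0.0007
gripper_force: 0.0
```

```bash
python3 - <<'E'
from h import *
s=manip.observe();print(s["position"],s["force"],s["gripper_width"]);mv(.477,.0775,.0885,-.57)
E
```

```text
[0.48030609 0.07677825 0.12052034] [0.39756836 0.50524525 0.75879567] 0.0006822192164959676
shift mm [-3.4 -0.7 32. ] yaw -0.68 twist -0.11
```

Call:
play_rows(moves=[{"translation": [0, 0, 0], "twist": 0, "fingers": 0.0}, {"translation": [0, 0, 0], "twist": 0, "fingers": 0.0}, {"translation": [0, 0, 0], "twist": 0, "fingers": 0.0}, {"translation": [0, 0, 0], "twist": 0, "fingers": 0.0}])

```text
time_s: 10.5
position: [0.478, 0.0772, 0.119]
tool_rot: [[1.0, -0.011, 0.001], [-0.011, -1.0, -0.0], [0.001, -0.0, -1.0]]
force: [-0.0, 0.2, 0.5]
gripper_width: 0.0004
gripper_force: 0.0
```

Call:
play_rows(moves=[{"translation": [-0.001, 0, 0.008], "twist": 0, "fingers": 0.0}, {"translation": [0, 0, 0.008], "twist": 0, "fingers": 0.0}, {"translation": [0, 0, 0], "twist": 0, "fingers": 0.0}, {"translation": [0, 0, 0], "twist": 0, "fingers": 0.0}, {"translation": [0, 0, 0], "twist": 0, "fingers": 0.0}, {"translation": [0, 0, 0], "twist": 0, "fingers": 0.0}, {"translation": [0, 0, 0], "twist": 0, "fingers": 0.0}])

```text
time_s: 11.2
position: [0.477, 0.0772, 0.1027]
tool_rot: [[1.0, -0.011, 0.001], [-0.011, -1.0, -0.0], [0.001, 0.0, -1.0]]
force: [-0.1, -0.5, -0.1]
gripper_width: 0.0002
gripper_force: 0.0
```

Now to 0.088 (tip at 71 mm, about 9 mm of press).

Call:
play_rows(moves=[{"translation": [0, 0, 0.003], "twist": 0, "fingers": 0.0}, {"translation": [0, 0, 0.003], "twist": 0, "fingers": 0.0}, {"translation": [0, 0, 0.003], "twist": 0, "fingers": 0.0}, {"translation": [0, 0, 0.002], "twist": 0, "fingers": 0.0}, {"translation": [0, 0, 0.001], "twist": 0, "fingers": 0.0}, {"translation": [0, 0, 0], "twist": 0, "fingers": 0.0}, {"translation": [0, 0, 0], "twist": 0, "fingers": 0.0}])

```text
time_s: 11.9
position: [0.4766, 0.0772, 0.0905]
tool_rot: [[1.0, -0.011, -0.0], [-0.011, -1.0, -0.0], [-0.0, 0.0, -1.0]]
force: [-1.7, 0.3, 2.8]
gripper_width: 0.0004
gripper_force: 1.3
```

Call:
play_rows(moves=[{"translation": [0, 0, 0.0015], "twist": 0, "fingers": 0.0}, {"translation": [0, 0, 0.0013], "twist": 0, "fingers": 0.0}, {"translation": [0, 0, 0], "twist": 0, "fingers": 0.0}, {"translation": [0, 0, 0], "twist": 0, "fingers": 0.0}, {"translation": [0, 0, 0], "twist": 0, "fingers": 0.0}])

```text
time_s: 12.4
position: [0.4767, 0.0772, 0.0877]
tool_rot: [[1.0, -0.011, 0.0], [-0.011, -1.0, 0.0], [0.0, -0.0, -1.0]]
force: [-1.9, 1.2, 3.3]
gripper_width: 0.0004
gripper_force: 1.5
```

```bash
python3 - <<'E'
from h import *
c=cam("wrist");Q=pts(c);X,Y,Z=Q[...,0],Q[...,1],Q[...,2]
print(c["state"]["position"],c["state"]["force"])
m=(Z>.04)&(Z<.09)&(abs(Y-.077)<.004)
for x in np.arange(.485,.55,.006):
    k=m&(abs(X-x)<.003)
    if k.any(): print(round(x,3),np.round(np.nanmax(Z[k]),4))
E
```

```text
[0.4766967  0.07723693 0.08769158] [-1.85037728  1.17924169  3.28823661]
0.485 0.0898
0.491 0.0647
0.497 0.0641
0.503 0.0634
0.509 0.0625
0.515 0.0618
0.521 0.0605
0.527 0.0596
0.533 0.0592
0.539 0.0578
0.545 0.0542
```

The lever's slope puts it at about 0.16 rad, between the click and overtravel. I hold it briefly, then release.

Call:
play_rows(moves=[{"translation": [0, 0, 0], "twist": 0, "fingers": 0.0}, {"translation": [0, 0, 0], "twist": 0, "fingers": 0.0}, {"translation": [0, 0, 0], "twist": 0, "fingers": 0.0}, {"translation": [0, 0, 0], "twist": 0, "fingers": 0.0}, {"translation": [0, 0, -0.005], "twist": 0, "fingers": 0.0}, {"translation": [0, 0, -0.005], "twist": 0, "fingers": 0.0}, {"translation": [0, 0, -0.01], "twist": 0, "fingers": 0.0}, {"translation": [0, 0, -0.04], "twist": 0, "fingers": 0.0}, {"translation": [0, 0, -0.04], "twist": 0, "fingers": 0.0}, {"translation": [0, 0, -0.035], "twist": 0, "fingers": 0.08}, {"translation": [0, 0, 0], "twist": 0, "fingers": 0.08}])

```text
time_s: 13.55
position: [0.4808, 0.0772, 0.2294]
tool_rot: [[1.0, -0.011, 0.013], [-0.011, -1.0, -0.0], [0.013, 0.0, -1.0]]
force: [0.9, -0.6, 0.3]
gripper_width: 0.0128
gripper_force: 0.0
```

```bash
python3 - <<'E'
from h import *
c=cam("top");Q=pts(c);np.savez("top0.npz",Q=Q,img=c["img"])
c=cam("scene");Q=pts(c);np.savez("scene0.npz",Q=Q,img=c["img"])
E
python3 m.py|grep -E "cup|scene|top"
python3 - <<'E'
from h import *
mv(.455,-.362,.225,90); s=manip.observe();print(s["position"],s["q"])
c=cam("wrist");Q=pts(c);X,Y,Z=Q[...,0],Q[...,1],Q[...,2]
m=(Z>.05)&(Z<.09)&(abs(Y-.077)<.004)
for x in np.arange(.465,.53,.006):
    k=m&(abs(X-x)<.003)
    if k.any(): print(round(x,3),np.round(np.nanmax(Z[k]),4))
E
```

```text
scene bench 0.0012818294068733804
 cup 205 [ 0.6416 -0.2403] 0.0001550914374300936 (205, array([ 641.8, -240.5]), array([57.8, 60. ]), 43.2)
 cup 206 [ 0.4579 -0.3619] 0.0001848197197220001 (206, array([ 457.5, -362.3]), array([57.3, 59.2]), 76.7)
top bench 1.7038666797919433e-05
 cup 107 [ 0.6386 -0.2403] 8.370783017051845e-05 (107, array([ 638.6, -240.6]), array([57.9, 59.7]), 73.4)
 cup 117 [ 0.4551 -0.3622] 9.141954731526922e-05 (117, array([ 455.3, -363.1]), array([55.9, 59.1]), 0.3)
shift mm [-17.3 439.5  -1.1] yaw -0.64 twist -90.64
[0.47723507 0.07723491 0.2239373 ] [-1.07769243e+00  3.58048374e-01  1.00790062e+02 -5.09063411e-04
  7.86974405e+01  8.95649683e+01]
0.471 0.0795
0.477 0.0817
0.483 0.0799
0.489 0.0731
0.495 0.072
0.501 0.0705
0.507 0.0677
0.513 0.0661
0.519 0.0632
0.525 0.0626
  return np.nanmean(a, axis, out=out, keepdims=keepdims)
```

The lever has sprung back, so I turn the tool for the cups.

Call:
play_rows(moves=[{"translation": [0, 0.04, 0], "twist": 0, "fingers": 0.08}, {"translation": [0, 0, 0], "twist": -8.2, "fingers": 0.08}, {"translation": [0, 0, 0], "twist": -8.2, "fingers": 0.08}, {"translation": [0, 0, 0], "twist": -8.2, "fingers": 0.08}, {"translation": [0, 0, 0], "twist": -8.2, "fingers": 0.08}, {"translation": [0, 0, 0], "twist": -8.2, "fingers": 0.08}, {"translation": [0, 0, 0], "twist": -8.2, "fingers": 0.08}, {"translation": [0, 0, 0], "twist": -8.2, "fingers": 0.08}, {"translation": [0, 0, 0], "twist": -8.2, "fingers": 0.08}, {"translation": [0, 0, 0], "twist": -8.2, "fingers": 0.08}, {"translation": [0, 0, 0], "twist": -8.2, "fingers": 0.08}, {"translation": [0, 0, 0], "twist": -8.2, "fingers": 0.08}])

```text
time_s: 14.9
position: [0.4746, 0.0374, 0.2202]
tool_rot: [[0.002, 1.0, -0.005], [1.0, -0.002, 0.001], [0.001, -0.005, -1.0]]
force: [-0.0, 0.1, 0.6]
gripper_width: 0.0795
gripper_force: 0.0
```

```bash
python3 - <<'E'
from h import *
mv(.455,-.40,.225,89.4)
c=cam("wrist");Q=pts(c);X,Y,Z=Q[...,0],Q[...,1],Q[...,2]
m=(Z>.035)&(Z<.052)&(Y>.105)&(Y<.30)&(X>.42)&(X<.7)
r=cv2.minAreaRect((Q[m][:,:2]*1000).astype(np.float32));print("plate",m.sum(),r)
Q=np.load("top0.npz")["Q"];X,Y,Z=Q[...,0],Q[...,1],Q[...,2]
m=(Z>.038)&(Z<.052)&(Y>.105)&(Y<.30)&(X>.42)&(X<.7)
r=cv2.minAreaRect((Q[m][:,:2]*1000).astype(np.float32));print("plate top",m.sum(),r)
E
```

```text
shift mm [-437.4  -18.7   -4.9] yaw 89.89 twist 0.49
plate 23823 ((555.812255859375, 157.29273986816406), (96.26439666748047, 211.3966064453125), 89.33695983886719)
plate top 1015 ((546.6953125, 196.99508666992188), (167.16590881347656, 227.10711669921875), 88.85517120361328)
```

Call:
play_rows(moves=[{"translation": [-0.049, -0.0021, -0.0005], "twist": 0.5, "fingers": 0.08}, {"translation": [-0.049, -0.0021, -0.0005], "twist": 0, "fingers": 0.08}, {"translation": [-0.049, -0.0021, -0.0005], "twist": 0, "fingers": 0.08}, {"translation": [-0.049, -0.0021, 0], "twist": 0, "fingers": 0.08}, {"translation": [-0.049, -0.0021, 0], "twist": 0, "fingers": 0.08}, {"translation": [-0.049, -0.0021, 0], "twist": 0, "fingers": 0.08}, {"translation": [-0.049, -0.0021, 0], "twist": 0, "fingers": 0.08}, {"translation": [-0.049, -0.0021, 0], "twist": 0, "fingers": 0.08}, {"translation": [-0.045, -0.0021, 0], "twist": 0, "fingers": 0.08}, {"translation": [0, 0, 0], "twist": 0, "fingers": 0.08}, {"translation": [0, 0, 0], "twist": 0, "fingers": 0.08}, {"translation": [0, 0, 0], "twist": 0, "fingers": 0.08}])

```text
time_s: 16.15
position: [0.4502, -0.3977, 0.2228]
tool_rot: [[0.017, 1.0, -0.002], [1.0, -0.017, 0.003], [0.003, -0.002, -1.0]]
force: [0.9, 0.7, -0.8]
gripper_width: 0.0799
gripper_force: 0.0
```

```bash
cat >> h.py <<'E'
from scipy.optimize import least_squares
def cup(Q,c,h=0):
    X,Y,Z=Q[...,0],Q[...,1],Q[...,2]
    k=(Z>.066+h)&(Z<.085+h)&(np.hypot(X-c[0],Y-c[1])<.06);q=Q[k]
    if len(q)<20: return None
    r=least_squares(lambda p:np.hypot(q[:,0]-p[0],q[:,1]-p[1])-.0287,np.nanmedian(q[:,:2],0),loss="soft_l1",f_scale=.002)
    return len(q),np.round(r.x,4),np.round(np.ptp(q,0),3)
E
python3 - <<'E'
from h import *
c=cam("wrist");Q=pts(c);p=c["state"]["position"];print(p)
r=cup(Q,(.455,-.362));print(r)
mv(r[1][0],r[1][1],p[2],89.4)
E
```

```text
[ 0.45023352 -0.39767313  0.2227584 ]
(823, array([ 0.4567, -0.3617]), array([0.059, 0.059, 0.011]))
shift mm [35.9  5.6  0.6] yaw 89.1 twist -0.3
```

Call:
play_rows(moves=[{"translation": [0.036, 0.0056, 0], "twist": -0.3, "fingers": 0.08}, {"translation": [0, 0, 0.04], "twist": 0, "fingers": 0.08}, {"translation": [0, 0, 0.04], "twist": 0, "fingers": 0.08}, {"translation": [0, 0, 0.03], "twist": 0, "fingers": 0.08}, {"translation": [0, 0, 0], "twist": 0, "fingers": 0.08}, {"translation": [0, 0, 0], "twist": 0, "fingers": 0.08}])

```text
time_s: 16.8
position: [0.4571, -0.3623, 0.1145]
tool_rot: [[0.01, 1.0, -0.0], [1.0, -0.01, 0.001], [0.001, -0.0, -1.0]]
force: [-0.7, -0.7, 0.0]
gripper_width: 0.0801
gripper_force: 0.0
```

```bash
python3 - <<'E'
from h import *
mv(.4567,-.3617,.057,89.4)
E
```

```text
shift mm [ 0.6 -0.4 57.5] yaw 89.43 twist 0.03
```

Call:
play_rows(moves=[{"translation": [0.0006, -0.0004, 0.03], "twist": 0, "fingers": 0.08}, {"translation": [0, 0, 0.0275], "twist": 0, "fingers": 0.08}, {"translation": [0, 0, 0], "twist": 0, "fingers": 0.08}, {"translation": [0, 0, 0], "twist": 0, "fingers": 0.05}, {"translation": [0, 0, 0], "twist": 0, "fingers": 0.05}, {"translation": [0, 0, 0], "twist": 0, "fingers": 0.05}, {"translation": [0, 0, 0], "twist": 0, "fingers": 0.05}, {"translation": [0, 0, 0], "twist": 0, "fingers": 0.05}])

```text
time_s: 17.6
position: [0.4575, -0.3643, 0.059]
tool_rot: [[0.011, 1.0, 0.003], [1.0, -0.011, -0.003], [-0.003, 0.003, -1.0]]
force: [-0.4, 0.8, 6.0]
gripper_width: 0.0582
gripper_force: 30.0
```

```bash
python3 - <<'E'
from h import *
mv(.505,.195,.20,89.4)
E
```

```text
shift mm [ 559.3   41.5 -142.5] yaw 89.36 twist -0.04
```

Call:
play_rows(moves=[{"translation": [0, 0, -0.035], "twist": 0, "fingers": 0.05}, {"translation": [0, 0, -0.035], "twist": 0, "fingers": 0.05}, {"translation": [0, 0, -0.035], "twist": 0, "fingers": 0.05}, {"translation": [0.035, 0.003, -0.035], "twist": 0, "fingers": 0.05}, {"translation": [0.047, 0.004, 0], "twist": 0, "fingers": 0.05}, {"translation": [0.047, 0.004, 0], "twist": 0, "fingers": 0.05}, {"translation": [0.047, 0.004, 0], "twist": 0, "fingers": 0.05}, {"translation": [0.047, 0.004, 0], "twist": 0, "fingers": 0.05}, {"translation": [0.047, 0.004, 0], "twist": 0, "fingers": 0.05}, {"translation": [0.047, 0.004, 0], "twist": 0, "fingers": 0.05}, {"translation": [0.047, 0.004, 0], "twist": 0, "fingers": 0.05}, {"translation": [0.047, 0.004, 0], "twist": 0, "fingers": 0.05}])

```text
time_s: 18.8
position: [0.4955, 0.0496, 0.1967]
tool_rot: [[0.012, 1.0, 0.0], [1.0, -0.012, -0.0], [-0.0, 0.0, -1.0]]
force: [0.8, -0.3, -1.1]
gripper_width: 0.0581
gripper_force: 30.0
```

Call:
play_rows(moves=[{"translation": [0.047, 0.003, 0], "twist": 0, "fingers": 0.05}, {"translation": [0.047, 0.003, 0], "twist": 0, "fingers": 0.05}, {"translation": [0.04, 0.001, 0], "twist": 0, "fingers": 0.05}, {"translation": [0.015, 0, 0], "twist": 0, "fingers": 0.05}, {"translation": [0, 0, 0], "twist": 0, "fingers": 0.05}, {"translation": [0, 0, 0], "twist": 0, "fingers": 0.05}, {"translation": [0, 0, 0], "twist": 0, "fingers": 0.05}])

```text
time_s: 19.5
position: [0.5046, 0.195, 0.1965]
tool_rot: [[0.013, 1.0, -0.0], [1.0, -0.013, -0.001], [-0.001, -0.0, -1.0]]
force: [-0.5, 0.1, -1.1]
gripper_width: 0.0579
gripper_force: 30.0
```

```bash
python3 - <<'E'
from h import *
mv(.506,.19,.112,89.4)
c=cam("wrist");cv2.imwrite("pics/w4.png",c["img"]);Q=pts(c);p=c["state"]["position"];print(p)
print(cup(Q,p[:2],p[2]-.059))
E
```

```text
shift mm [-4.9  1.5 84.5] yaw 89.25 twist -0.15
[0.50463996 0.19495443 0.19647267]
(4913, array([0.5046, 0.1984]), array([0.082, 0.06 , 0.019]))
```

View pics/w4.png

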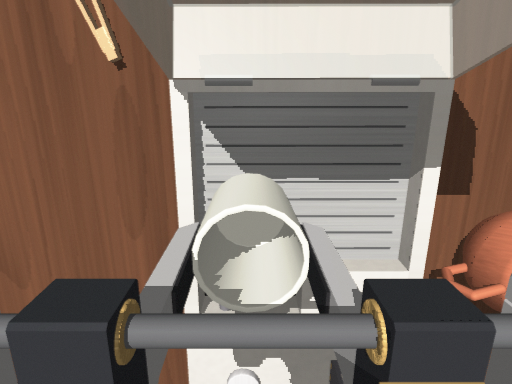

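The cup is upright in the fingers at (252,250), over the front half of the plate. I lower it.

Call:
play_rows(moves=[{"translation": [-0.003, 0.001, 0.03], "twist": 0, "fingers": 0.05}, {"translation": [0, 0, 0.03], "twist": 0, "fingers": 0.05}, {"translation": [0, 0, 0.02], "twist": 0, "fingers": 0.05}, {"translation": [0, 0, 0.003], "twist": 0, "fingers": 0.05}, {"translation": [0, 0, 0.002], "twist": 0, "fingers": 0.05}, {"translation": [0, 0, 0.002], "twist": 0, "fingers": 0.05}, {"translation": [0, 0, 0.002], "twist": 0, "fingers": 0.05}, {"translation": [0, 0, 0], "twist": 0, "fingers": 0.05}, {"translation": [0, 0, 0], "twist": 0, "fingers": 0.05}])

```text
time_s: 20.45
position: [0.5061, 0.1937, 0.1083]
tool_rot: [[0.011, 1.0, 0.001], [1.0, -0.011, 0.0], [0.0, 0.001, -1.0]]
force: [-0.9, 0.6, -1.1]
gripper_width: 0.0576
gripper_force: 30.0
```

Call:
play_rows(moves=[{"translation": [0, 0, 0.0015], "twist": 0, "fingers": 0.05}, {"translation": [0, 0, 0.0015], "twist": 0, "fingers": 0.05}, {"translation": [0, 0, 0.001], "twist": 0, "fingers": 0.05}, {"translation": [0, 0, 0], "twist": 0, "fingers": 0.05}])

```text
time_s: 20.85
position: [0.5056, 0.1936, 0.1041]
tool_rot: [[0.011, 1.0, -0.0], [1.0, -0.011, 0.0], [0.0, -0.0, -1.0]]
force: [-1.0, 0.2, 1.9]
gripper_width: 0.0584
gripper_force: 30.0
```

Call:
play_rows(moves=[{"translation": [0, 0, 0.0007], "twist": 0, "fingers": 0.05}, {"translation": [0, 0, 0], "twist": 0, "fingers": 0.05}, {"translation": [0, 0, 0], "twist": 0, "fingers": 0.075}, {"translation": [0, 0, 0], "twist": 0, "fingers": 0.075}, {"translation": [0, 0, 0], "twist": 0, "fingers": 0.075}, {"translation": [0, 0, -0.02], "twist": 0, "fingers": 0.075}, {"translation": [0, 0, -0.04], "twist": 0, "fingers": 0.075}, {"translation": [0, 0, -0.04], "twist": 0, "fingers": 0.08}, {"translation": [0, 0, -0.015], "twist": 0, "fingers": 0.08}, {"translation": [-0.03, 0, 0], "twist": 0, "fingers": 0.08}, {"translation": [-0.03, 0, 0], "twist": 0, "fingers": 0.08}])

```text
time_s: 21.95
position: [0.5056, 0.1335, 0.219]
tool_rot: [[0.009, 1.0, 0.003], [1.0, -0.009, 0.0], [0.0, 0.003, -1.0]]
force: [0.1, 0.0, -0.3]
gripper_width: 0.0799
gripper_force: 0.0
```

```bash
python3 - <<'E'
from h import *
c=cam("wrist");Q=pts(c);print(cup(Q,(.505,.195),.045), np.nanpercentile(Q[...,2][(np.hypot(Q[...,0]-.505,Q[...,1]-.195)<.035)],98))
c=cam("top");Q=pts(c);print(cup(Q,(.64,-.24)),cup(Q,(.505,.195),.045))
mv(.64,-.28,.225,89.4)
E
```

```text
(1236, array([0.5048, 0.1958]), array([0.059, 0.059, 0.011])) 0.3168254620006911
(99, array([ 0.6386, -0.2404]), array([0.06 , 0.059, 0.013])) None
shift mm [-409.2  140.8   -6.5] yaw 89.17 twist -0.23
```

Call:
play_rows(moves=[{"translation": [-0.045, 0.0155, -0.0005], "twist": -0.2, "fingers": 0.08}, {"translation": [-0.045, 0.0155, -0.0005], "twist": 0, "fingers": 0.08}, {"translation": [-0.045, 0.0155, -0.0005], "twist": 0, "fingers": 0.08}, {"translation": [-0.045, 0.0155, -0.0005], "twist": 0, "fingers": 0.08}, {"translation": [-0.045, 0.0155, -0.0005], "twist": 0, "fingers": 0.08}, {"translation": [-0.046, 0.0155, -0.0005], "twist": 0, "fingers": 0.08}, {"translation": [-0.046, 0.0155, 0], "twist": 0, "fingers": 0.08}, {"translation": [-0.046, 0.0155, 0], "twist": 0, "fingers": 0.08}, {"translation": [-0.046, 0.0155, 0], "twist": 0, "fingers": 0.08}, {"translation": [0, 0, 0], "twist": 0, "fingers": 0.08}, {"translation": [0, 0, 0], "twist": 0, "fingers": 0.08}, {"translation": [0, 0, 0], "twist": 0, "fingers": 0.08}])

```text
time_s: 23.25
position: [0.6411, -0.2749, 0.2204]
tool_rot: [[0.007, 1.0, -0.001], [1.0, -0.007, 0.001], [0.001, -0.001, -1.0]]
force: [0.2, 0.6, -0.3]
gripper_width: 0.0798
gripper_force: 0.0
```

```bash
python3 - <<'E'
from h import *
c=cam("wrist");Q=pts(c);p=c["state"]["position"];print(p)
r=cup(Q,(.64,-.24));print(r)
mv(r[1][0],r[1][1],p[2],89.4)
E
```

```text
[ 0.64112376 -0.27489708  0.22043356]
(831, array([ 0.6408, -0.2398]), array([0.058, 0.059, 0.011]))
shift mm [34.8 -0.6  0.5] yaw 89.66 twist 0.26
```

Call:
play_rows(moves=[{"translation": [0.0348, -0.0006, 0], "twist": 0.26, "fingers": 0.08}, {"translation": [0, 0, 0.04], "twist": 0, "fingers": 0.08}, {"translation": [0, 0, 0.04], "twist": 0, "fingers": 0.08}, {"translation": [0, 0, 0.025], "twist": 0, "fingers": 0.08}, {"translation": [0, 0, 0], "twist": 0, "fingers": 0.08}, {"translation": [0, 0, 0], "twist": 0, "fingers": 0.08}])

```text
time_s: 23.9
position: [0.641, -0.2404, 0.1167]
tool_rot: [[0.011, 1.0, 0.0], [1.0, -0.011, 0.0], [0.0, 0.0, -1.0]]
force: [0.1, -0.6, 0.5]
gripper_width: 0.0799
gripper_force: 0.0
```

```bash
python3 - <<'E'
from h import *
mv(.6408,-.2398,.057,89.4)
E
```

```text
shift mm [ 0.6 -0.2 59.7] yaw 89.39 twist -0.01
```

Call:
play_rows(moves=[{"translation": [0.0006, 0, 0.03], "twist": 0, "fingers": 0.08}, {"translation": [0, 0, 0.029], "twist": 0, "fingers": 0.08}, {"translation": [0, 0, 0], "twist": 0, "fingers": 0.08}, {"translation": [0, 0, 0], "twist": 0, "fingers": 0.05}, {"translation": [0, 0, 0], "twist": 0, "fingers": 0.05}, {"translation": [0, 0, 0], "twist": 0, "fingers": 0.05}, {"translation": [0, 0, 0], "twist": 0, "fingers": 0.05}, {"translation": [0, 0, 0], "twist": 0, "fingers": 0.05}, {"translation": [0, 0, -0.04], "twist": 0, "fingers": 0.05}, {"translation": [0, 0, -0.04], "twist": 0, "fingers": 0.05}, {"translation": [0, 0, -0.04], "twist": 0, "fingers": 0.05}, {"translation": [0, 0, -0.04], "twist": 0, "fingers": 0.05}])

```text
time_s: 25.1
position: [0.6405, -0.241, 0.2184]
tool_rot: [[0.012, 1.0, -0.0], [1.0, -0.012, 0.0], [0.0, -0.0, -1.0]]
force: [0.0, -0.7, -1.3]
gripper_width: 0.058
gripper_force: 30.0
```

```bash
python3 - <<'E'
from h import *
mv(.608,.193,.215,89.4)
E
```

```text
shift mm [433.5 -37.9   3.5] yaw 89.29 twist -0.11
```

Call:
play_rows(moves=[{"translation": [0.046, -0.004, 0], "twist": 0, "fingers": 0.05}, {"translation": [0.046, -0.004, 0], "twist": 0, "fingers": 0.05}, {"translation": [0.046, -0.004, 0], "twist": 0, "fingers": 0.05}, {"translation": [0.046, -0.004, 0], "twist": 0, "fingers": 0.05}, {"translation": [0.046, -0.004, 0], "twist": 0, "fingers": 0.05}, {"translation": [0.046, -0.004, 0], "twist": 0, "fingers": 0.05}, {"translation": [0.046, -0.004, 0], "twist": 0, "fingers": 0.05}, {"translation": [0.046, -0.004, 0], "twist": 0, "fingers": 0.05}, {"translation": [0.046, -0.004, 0], "twist": 0, "fingers": 0.05}, {"translation": [0.0195, -0.002, 0], "twist": 0, "fingers": 0.05}, {"translation": [0, 0, 0], "twist": 0, "fingers": 0.05}, {"translation": [0, 0, 0], "twist": 0, "fingers": 0.05}])

```text
time_s: 26.3
position: [0.6079, 0.1927, 0.2168]
tool_rot: [[0.011, 1.0, -0.0], [1.0, -0.011, -0.001], [-0.001, -0.0, -1.0]]
force: [-0.1, -0.0, -1.2]
gripper_width: 0.0577
gripper_force: 30.0
```

```bash
python3 - <<'E'
from h import *
mv(.608,.193,.125,89.4)
c=cam("wrist");Q=pts(c);p=c["state"]["position"];print(p)
print(cup(Q,p[:2],p[2]-.059)); print(cup(Q,(.505,.195),.045))
E
```

```text
shift mm [ 0.4  0.1 91.8] yaw 89.35 twist -0.05
[0.6079461  0.19270264 0.21684634]
(4809, array([0.6079, 0.1958]), array([0.083, 0.06 , 0.019]))
(1439, array([0.5059, 0.1964]), array([0.06 , 0.059, 0.011]))
```

Call:
play_rows(moves=[{"translation": [0, 0, 0.04], "twist": 0, "fingers": 0.05}, {"translation": [0, 0, 0.04], "twist": 0, "fingers": 0.05}, {"translation": [0, 0, 0.022], "twist": 0, "fingers": 0.05}, {"translation": [0, 0, 0.003], "twist": 0, "fingers": 0.05}, {"translation": [0, 0, 0.002], "twist": 0, "fingers": 0.05}, {"translation": [0, 0, 0.002], "twist": 0, "fingers": 0.05}, {"translation": [0, 0, 0], "twist": 0, "fingers": 0.05}, {"translation": [0, 0, 0], "twist": 0, "fingers": 0.05}])

```text
time_s: 27.15
position: [0.6093, 0.1929, 0.1096]
tool_rot: [[0.012, 1.0, 0.003], [1.0, -0.012, 0.0], [0.001, 0.003, -1.0]]
force: [0.6, -0.3, -1.5]
gripper_width: 0.0578
gripper_force: 30.0
```

Call:
play_rows(moves=[{"translation": [0, 0, 0.0015], "twist": 0, "fingers": 0.05}, {"translation": [0, 0, 0.0015], "twist": 0, "fingers": 0.05}, {"translation": [0, 0, 0.001], "twist": 0, "fingers": 0.05}, {"translation": [0, 0, 0], "twist": 0, "fingers": 0.05}])

```text
time_s: 27.55
position: [0.6083, 0.193, 0.1049]
tool_rot: [[0.012, 1.0, 0.001], [1.0, -0.012, 0.0], [0.0, 0.001, -1.0]]
force: [-1.9, -0.5, 3.6]
gripper_width: 0.058
gripper_force: 30.0
```

Call:
play_rows(moves=[{"translation": [0, 0, 0], "twist": 0, "fingers": 0.05}, {"translation": [0, 0, 0], "twist": 0, "fingers": 0.075}, {"translation": [0, 0, 0], "twist": 0, "fingers": 0.075}, {"translation": [0, 0, 0], "twist": 0, "fingers": 0.075}, {"translation": [0, 0, -0.02], "twist": 0, "fingers": 0.075}, {"translation": [0, 0, -0.04], "twist": 0, "fingers": 0.075}, {"translation": [0, 0, -0.04], "twist": 0, "fingers": 0.05}, {"translation": [-0.03, 0, -0.02], "twist": 0, "fingers": 0.02}, {"translation": [-0.03, 0, 0], "twist": 0, "fingers": 0.0}, {"translation": [-0.03, 0, 0], "twist": 0, "fingers": 0.0}, {"translation": [0, 0, 0], "twist": 0, "fingers": 0.0}])

```text
time_s: 28.65
position: [0.6072, 0.0995, 0.224]
tool_rot: [[0.016, 1.0, 0.0], [1.0, -0.016, -0.001], [-0.001, 0.0, -1.0]]
force: [-0.6, 0.6, 0.6]
gripper_width: 0.0384
gripper_force: 0.0
```

```bash
python3 - <<'E'
from h import *
c=cam("wrist");cv2.imwrite("pics/w5.png",c["img"]);Q=pts(c);print(c["state"]["position"],c["state"]["q"]);print(cup(Q,(.505,.195),.045),cup(Q,(.608,.195),.045))
c=cam("top");Q=pts(c);X,Y,Z=Q[...,0],Q[...,1],Q[...,2];cv2.imwrite("pics/t5.png",c["img"])
h=(Z>.285)&(Z<.33)&(abs(X-.556)<.07)&(Y>.36);print("top",np.nanmedian(Q[h],0),np.nanmin(Q[h],0),np.nanmax(Q[h],0))
c=cam("scene");Q=pts(c);X,Y,Z=Q[...,0],Q[...,1],Q[...,2]
for r in manip.regions_of("cover_handle",c)[:2]:print(r["p"],r["extent"],np.nanmedian(Q[r["pixels"]],0))
for z in [.1,.15,.2,.25,.28]:
    k=(abs(Z-z)<.005)&(abs(X-.556)<.08)&(Y>.28)&(Y<.42)
    if k.any(): print(z,np.nanpercentile(Y[k],[2,25,50,75,98]))
E
```

```text
[0.60724581 0.09950803 0.22396972] [ 1.29498299e+00  1.66143492e+01  8.22425332e+01 -7.87297177e-02
  8.11276614e+01  2.24367943e+00]
(1669, array([0.5061, 0.1953]), array([0.06 , 0.059, 0.011])) (1336, array([0.6069, 0.1942]), array([0.059, 0.059, 0.011]))
top [0.55667477 0.39159248 0.30156854] [0.50262029 0.38519409 0.28529664] [0.61070482 0.39881258 0.30667641]
0.91 [332.6, 120.2, 85.1, 89.0] [0.59022161 0.36856959 0.14697467]
0.1 [0.35860067 0.36213848 0.3641788  0.3657262  0.3693337 ]
0.15 [0.37392143 0.37731785 0.37884306 0.38089688 0.38467121]
0.2 [0.39009774 0.39206551 0.39371007 0.39508445 0.39838794]
0.25 [0.40436963 0.40781588 0.40891794 0.41112434 0.4140481 ]
0.28 [0.34833365 0.35195547 0.35406363 0.3859129  0.3915699 ]
```

View pics/w5.png

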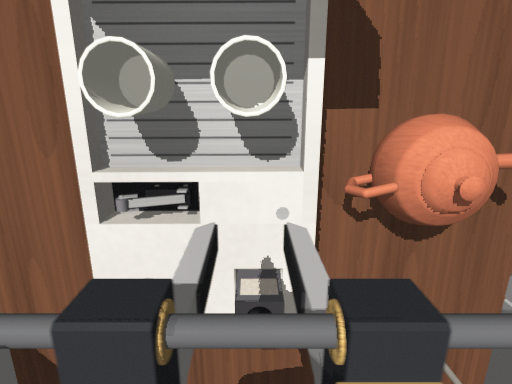

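Both cups stand on the plate, rims at (118,77) and (248,75). The cover is at about 1.86 rad with its handle near (0.557, 0.392, 0.3015). I raise the tool and turn it to grip the bar.

Call:
play_rows(moves=[{"translation": [0, 0, -0.035], "twist": 8.5, "fingers": 0.05}, {"translation": [0, 0, -0.035], "twist": 8.5, "fingers": 0.05}, {"translation": [0, 0, -0.035], "twist": 8.5, "fingers": 0.05}, {"translation": [0, 0, -0.035], "twist": 8.5, "fingers": 0.05}, {"translation": [0, 0, -0.01], "twist": 8.5, "fingers": 0.05}, {"translation": [0, 0, 0], "twist": 8.5, "fingers": 0.05}, {"translation": [0, 0, 0], "twist": 8.5, "fingers": 0.05}, {"translation": [0, 0, 0], "twist": 8.5, "fingers": 0.05}, {"translation": [0, 0, 0], "twist": 8.5, "fingers": 0.05}, {"translation": [0, 0, 0], "twist": 8.5, "fingers": 0.05}, {"translation": [0, 0, 0], "twist": 4.7, "fingers": 0.05}, {"translation": [0, 0, 0], "twist": 0, "fingers": 0.05}])

```text
time_s: 30.05
position: [0.6069, 0.1042, 0.3736]
tool_rot: [[1.0, -0.005, -0.0], [-0.005, -1.0, 0.0], [-0.0, -0.0, -1.0]]
force: [0.2, 0.2, -0.7]
gripper_width: 0.05
gripper_force: 0.0
```

```bash
python3 - <<'E'
from h import *
mv(.548,.34,.375,-.57);print(manip.observe()["q"])
E
```

```text
shift mm [ -60.1 -235.5   -1.3] yaw -0.28 twist 0.29
[1.68496464e+00 1.29864603e+01 6.94639771e+01 1.81625578e-02
 9.75768971e+01 9.19679676e+01]
```

Call:
play_rows(moves=[{"translation": [-0.01, -0.039, 0], "twist": 0.3, "fingers": 0.05}, {"translation": [-0.01, -0.039, 0], "twist": 0, "fingers": 0.05}, {"translation": [-0.01, -0.039, 0], "twist": 0, "fingers": 0.05}, {"translation": [-0.01, -0.039, 0], "twist": 0, "fingers": 0.05}, {"translation": [-0.01, -0.039, 0], "twist": 0, "fingers": 0.05}, {"translation": [-0.009, -0.04, 0], "twist": 0, "fingers": 0.05}, {"translation": [0, -0.04, 0], "twist": 0, "fingers": 0.05}, {"translation": [0, -0.011, 0], "twist": 0, "fingers": 0.05}, {"translation": [0, 0, 0], "twist": 0, "fingers": 0.05}, {"translation": [0, 0, 0], "twist": 0, "fingers": 0.05}, {"translation": [0, 0, 0], "twist": 0, "fingers": 0.05}])

```text
time_s: 31.15
position: [0.5518, 0.388, 0.3741]
tool_rot: [[1.0, -0.014, 0.0], [-0.014, -1.0, -0.001], [0.0, 0.001, -1.0]]
force: [0.7, 0.5, 0.9]
gripper_width: 0.0498
gripper_force: 0.0
```

```bash
python3 - <<'E'
from h import *
c=cam("wrist");cv2.imwrite("pics/w6.png",c["img"]);Q=pts(c);X,Y,Z=Q[...,0],Q[...,1],Q[...,2];print(c["state"]["position"])
h=(Z>.29)&(Z<.315)&(abs(X-.556)<.07)&(Y>.36)&(Y<.43);print(h.sum(),np.nanmedian(Q[h],0),np.nanmin(Q[h],0),np.nanmax(Q[h],0))
mv(.548,.3916,.3075,-.57)
E
```

```text
[0.5517528  0.38803406 0.37411067]
1773 [0.56429852 0.39428578 0.30256772] [0.504661   0.38709267 0.29003757] [0.61253233 0.3996749  0.30574087]
shift mm [-3.9 -3.6 66.8] yaw -0.8 twist -0.23
```

View pics/w6.png

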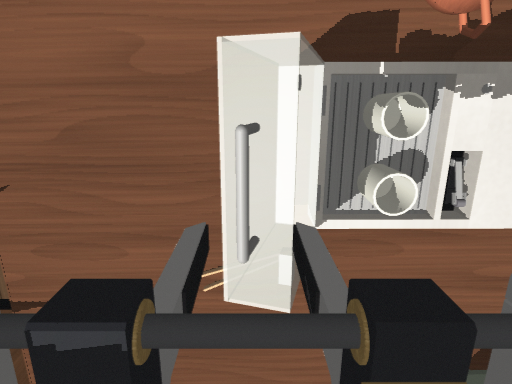

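The bar at (242,195) lies between the fingers. I lower and grip.

Call:
play_rows(moves=[{"translation": [-0.003, -0.0045, 0.03], "twist": -0.2, "fingers": 0.05}, {"translation": [0, 0, 0.025], "twist": 0, "fingers": 0.05}, {"translation": [0, 0, 0.011], "twist": 0, "fingers": 0.05}, {"translation": [0, 0, 0], "twist": 0, "fingers": 0.05}, {"translation": [0, 0, 0], "twist": 0, "fingers": 0.05}, {"translation": [0, 0, 0], "twist": 0, "fingers": 0.0}, {"translation": [0, 0, 0], "twist": 0, "fingers": 0.0}, {"translation": [0, 0, 0], "twist": 0, "fingers": 0.0}, {"translation": [0, 0, 0], "twist": 0, "fingers": 0.0}, {"translation": [0, 0, 0], "twist": 0, "fingers": 0.0}])

```text
time_s: 32.2
position: [0.5484, 0.3941, 0.3082]
tool_rot: [[1.0, -0.009, 0.0], [-0.009, -1.0, 0.0], [0.0, -0.0, -1.0]]
force: [0.1, -0.2, -0.5]
gripper_width: 0.0134
gripper_force: 0.0
```

```bash
python3 - <<'E'
from h import *
s=manip.observe();p=s["position"];print(p,s["gripper_width"],s["force"])
hy=.2876;by=p[1];a0=np.arccos((hy-by)/.2513)
a=np.append(np.arange(np.degrees(a0),7.8,-4),7.4);a=np.radians(a)
y=hy-.2513*np.cos(a);z=.07+.2513*np.sin(a)
print(np.degrees(a0),len(a));print([ [round(-u*1000),round(-v*1000)] for u,v in zip(np.diff(y),np.diff(z))],y[-1]-y[0],z[-1]-z[0],z[0])
E
```

```text
[0.54844291 0.39406485 0.30816121] 0.013424856940019589 [ 0.12704419 -0.24623174 -0.46791608]
115.06564783242315 28
[[16, -7], [17, -6], [17, -5], [17, -3], [17, -2], [18, -1], [18, 0], [17, 2], [17, 3], [17, 4], [17, 5], [16, 6], [16, 7], [15, 8], [15, 10], [14, 11], [13, 11], [12, 12], [12, 13], [11, 14], [10, 15], [9, 15], [7, 16], [6, 16], [5, 17], [4, 17], [3, 16]] -0.3556718177154143 -0.19526697858245776 0.2976333120023993
```

Call:
play_rows(moves=[{"translation": [0, 0, 0], "twist": 0, "fingers": 0.0}, {"translation": [0, 0, 0], "twist": 0, "fingers": 0.0}, {"translation": [0, 0, 0], "twist": 0, "fingers": 0.0}, {"translation": [0, 0.016, -0.007], "twist": 0, "fingers": 0.0}, {"translation": [0, 0.017, -0.006], "twist": 0, "fingers": 0.0}, {"translation": [0, 0.017, -0.005], "twist": 0, "fingers": 0.0}, {"translation": [0, 0, 0], "twist": 0, "fingers": 0.0}, {"translation": [0, 0, 0], "twist": 0, "fingers": 0.0}])

```text
time_s: 33.0
position: [0.5477, 0.3422, 0.3264]
tool_rot: [[1.0, -0.011, -0.001], [-0.011, -1.0, -0.002], [-0.001, 0.002, -1.0]]
force: [-2.5, -1.2, 1.6]
gripper_width: 0.0092
gripper_force: 30.0
```

Call:
play_rows(moves=[{"translation": [0, 0.017, -0.003], "twist": 0, "fingers": 0.0}, {"translation": [0, 0.017, -0.002], "twist": 0, "fingers": 0.0}, {"translation": [0, 0.018, -0.001], "twist": 0, "fingers": 0.0}, {"translation": [0, 0.018, 0], "twist": 0, "fingers": 0.0}, {"translation": [0, 0.017, 0.002], "twist": 0, "fingers": 0.0}, {"translation": [0, 0.017, 0.003], "twist": 0, "fingers": 0.0}, {"translation": [0, 0.017, 0.004], "twist": 0, "fingers": 0.0}, {"translation": [0, 0.017, 0.005], "twist": 0, "fingers": 0.0}, {"translation": [0, 0.016, 0.006], "twist": 0, "fingers": 0.0}, {"translation": [0, 0.016, 0.007], "twist": 0, "fingers": 0.0}, {"translation": [0, 0, 0], "twist": 0, "fingers": 0.0}, {"translation": [0, 0, 0], "twist": 0, "fingers": 0.0}])

```text
time_s: 34.2
position: [0.5459, 0.1718, 0.3034]
tool_rot: [[1.0, -0.011, -0.003], [-0.011, -1.0, -0.004], [-0.003, 0.004, -1.0]]
force: [-2.5, -3.1, -0.1]
gripper_width: 0.0092
gripper_force: 30.0
```

```bash
python3 - <<'E'
from h import *
s=manip.observe();p=s["position"];print(p,s["gripper_width"],s["force"])
off=.0075
a0=np.arccos(np.clip((.2876-p[1])/.2513,-1,1));print(np.degrees(a0),"z expected",.07+.2513*np.sin(a0)+off)
E
```

```text
[0.5459195  0.17181023 0.30339369] 0.009214652936154043 [-2.53849614 -3.05761087 -0.12533015]
62.56363946711296 z expected 0.300534569737903
```

Call:
play_rows(moves=[{"translation": [0, 0.015, 0.009], "twist": 0, "fingers": 0.0}, {"translation": [0, 0.015, 0.01], "twist": 0, "fingers": 0.0}, {"translation": [0, 0.014, 0.011], "twist": 0, "fingers": 0.0}, {"translation": [0, 0.013, 0.012], "twist": 0, "fingers": 0.0}, {"translation": [0, 0.012, 0.012], "twist": 0, "fingers": 0.0}, {"translation": [0, 0.012, 0.013], "twist": 0, "fingers": 0.0}, {"translation": [0, 0.011, 0.014], "twist": 0, "fingers": 0.0}, {"translation": [0, 0.01, 0.015], "twist": 0, "fingers": 0.0}, {"translation": [0, 0.009, 0.015], "twist": 0, "fingers": 0.0}, {"translation": [0, 0.007, 0.016], "twist": 0, "fingers": 0.0}, {"translation": [0, 0, 0], "twist": 0, "fingers": 0.0}, {"translation": [0, 0, 0], "twist": 0, "fingers": 0.0}])

```text
time_s: 35.4
position: [0.5448, 0.057, 0.1769]
tool_rot: [[1.0, -0.008, -0.002], [-0.008, -1.0, 0.001], [-0.002, -0.001, -1.0]]
force: [-1.8, 3.1, -5.0]
gripper_width: 0.009
gripper_force: 30.0
```

```bash
python3 - <<'E'
from h import *
s=manip.observe();p=s["position"];print(p,s["gripper_width"],s["force"])
off=.0085
a0=np.arccos(np.clip((.2876-p[1])/.2513,-1,1));print(np.degrees(a0),"by z",np.degrees(np.arcsin((p[2]-off-.07)/.2513)),"z expected",.07+.2513*np.sin(a0)+off)
mv(p[0]-.0005,.0386,.1125)
E
```

```text
[0.54481144 0.05695989 0.17688898] 0.008995050788998886 [-1.84238152  3.12414682 -5.01872014]
23.395194146330375 by z 23.04911285444641 z expected 0.17828391964352802
shift mm [-0.2 18.5 64.4] yaw -0.48 twist None
```

Call:
play_rows(moves=[{"translation": [0, 0.006, 0.015], "twist": 0, "fingers": 0.0}, {"translation": [0, 0.005, 0.015], "twist": 0, "fingers": 0.0}, {"translation": [0, 0.004, 0.015], "twist": 0, "fingers": 0.0}, {"translation": [0, 0.002, 0.008], "twist": 0, "fingers": 0.0}, {"translation": [0, 0.001, 0.006], "twist": 0, "fingers": 0.0}, {"translation": [0, 0.0005, 0.004], "twist": 0, "fingers": 0.0}, {"translation": [0, 0, 0], "twist": 0, "fingers": 0.0}, {"translation": [0, 0, 0], "twist": 0, "fingers": 0.0}])

```text
time_s: 36.2
position: [0.5447, 0.04, 0.1156]
tool_rot: [[1.0, -0.008, -0.002], [-0.008, -1.0, 0.004], [-0.002, -0.004, -1.0]]
force: [-3.7, 6.8, -1.3]
gripper_width: 0.0088
gripper_force: 30.0
```

Call:
play_rows(moves=[{"translation": [0, 0, 0.002], "twist": 0, "fingers": 0.0}, {"translation": [0, 0, 0.002], "twist": 0, "fingers": 0.0}, {"translation": [0, 0, 0.001], "twist": 0, "fingers": 0.0}, {"translation": [0, 0, 0], "twist": 0, "fingers": 0.0}, {"translation": [0, 0, 0], "twist": 0, "fingers": 0.0}])

```text
time_s: 36.7
position: [0.545, 0.04, 0.1152]
tool_rot: [[1.0, -0.008, -0.001], [-0.007, -1.0, 0.003], [-0.001, -0.003, -1.0]]
force: [-13.5, 6.3, 20.5]
gripper_width: 0.009
gripper_force: 30.0
```

Call:
play_rows(moves=[{"translation": [0, 0, -0.002], "twist": 0, "fingers": 0.0}, {"translation": [0, 0, 0], "twist": 0, "fingers": 0.03}, {"translation": [0, 0, 0], "twist": 0, "fingers": 0.03}, {"translation": [0, 0, 0], "twist": 0, "fingers": 0.03}, {"translation": [0, 0, -0.01], "twist": 0, "fingers": 0.03}, {"translation": [0, 0, -0.03], "twist": 0, "fingers": 0.03}, {"translation": [0, 0, -0.04], "twist": 0, "fingers": 0.03}, {"translation": [0, 0, -0.04], "twist": 0, "fingers": 0.03}, {"translation": [-0.04, 0.03, 0], "twist": 0, "fingers": 0.03}, {"translation": [-0.04, 0.03, 0], "twist": 0, "fingers": 0.03}, {"translation": [0, 0, 0], "twist": 0, "fingers": 0.03}])

```text
time_s: 37.8
position: [0.4605, -0.0238, 0.2317]
tool_rot: [[1.0, -0.013, -0.003], [-0.013, -1.0, -0.001], [-0.003, 0.001, -1.0]]
force: [-0.1, -0.8, -0.0]
gripper_width: 0.0302
gripper_force: 0.0
```

```bash
python3 - <<'E'
from h import *
for n in ["top","scene","wrist"]:
    c=cam(n);Q=pts(c);X,Y,Z=Q[...,0],Q[...,1],Q[...,2];cv2.imwrite(f"pics/{n}7.png",cv2.resize(c["img"],(800,600)))
    m=(X>.46)&(X<.64)&(Y>.085)&(Y<.28)&(Z>.12)&(Z<.16)
    if m.sum()>50:
        A=np.c_[X[m],Y[m],np.ones(m.sum())];co=np.linalg.lstsq(A,Z[m],rcond=None)[0];print(n,m.sum(),"tilt y",co[1],"z mid",co@[.556,.18,1])
    h=(abs(X-.545)<.04)&(Y>.03)&(Y<.05)&(Z>.08)&(Z<.13);print("handle",h.sum(),np.nanmax(Z[h]) if h.any() else None, np.nanmedian(Y[h]))
    t=(Z>.110)&(Z<.14)&(np.hypot(X-.613,Y+.019)<.03);print("timer",t.sum(),np.nanmedian(Q[t],0))
    print("cups",cup(Q,(.64,-.24)),cup(Q,(.456,-.362)))
E
```

```text
top 4735 tilt y -0.00012895697673742657 z mid 0.13583601436085824
handle 0 None nan
timer 219 [ 0.61047667 -0.02054283  0.12652937]
cups None None
scene 1627 tilt y 0.0005178418509539373 z mid 0.137539796503703
handle 78 0.11205576482001567 0.03797073633470016
timer 217 [ 0.61997425 -0.02749691  0.12618558]
cups None None
wrist 22495 tilt y -1.7355820941145073e-05 z mid 0.13608481283377824
handle 1180 0.11073339894599787 0.03937111637222259
timer 1760 [ 0.60090228 -0.01887174  0.12616674]
cups None None
  return np.nanmean(a, axis, out=out, keepdims=keepdims)
```

View pics/scene7.png

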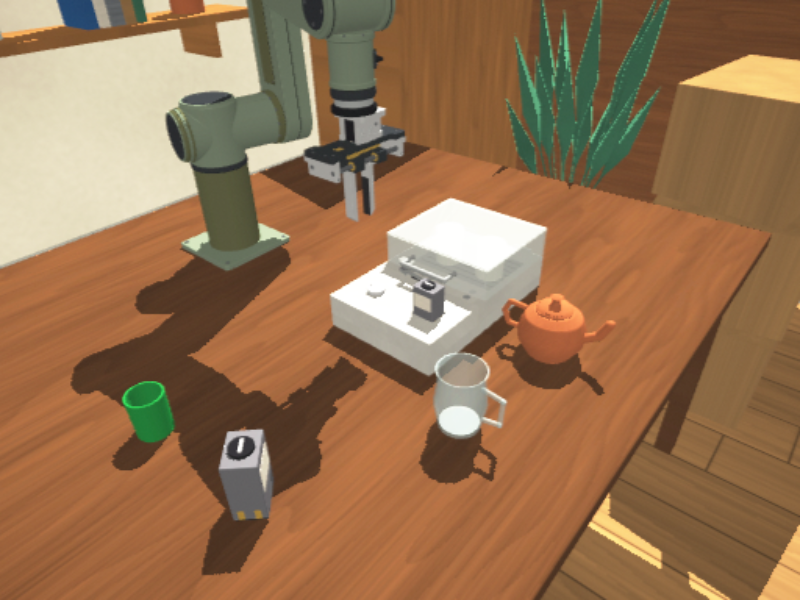

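The cover lies flat at (465,240): its top is 136 mm up with no measurable tilt. The timer stands in its socket at (428,300), no white cups are left on the bench, and the teapot and pitcher are in place. Handing in.

```bash
python3 -c "
from plant import manip
print(manip.job_done())"
```

```text
the job is handed in; nothing more can be done
None
```

The job is handed in (no verdict was shown): timer fully home, switch pressed to about 0.16 rad and released, both white cups on the warming plate, cover closed flat, and the teapot, pitcher and tong never touched.

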